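# Clamp a freshly set mosaic panel in the bench press and zero its cure dial

### The arm

A 7-joint arm with a two-finger parallel gripper is mounted at the origin on the work surface. World frame = base frame: x ahead of the robot, y to its left, z up, the work surface at z = 0. Lengths are in m, angles in rad, forces in N, time in s.
With the tool pointing down it reaches from about 0.4 to 0.85 m from the base axis. Payload 4.5 kg.
Tool frame: the origin (TCP) lies on the centre line of the jaws, within the pads' length; the fingertips stand 14 mm ahead of it and the grasp point (between the pads) lies 5 mm behind it; z points along the fingers, y is the line along which they close (so a half turn about z gives the same grasp; the last joint's range is limited). The gripper opens to 85 mm and grips with 20 to 120 N. Pads are 22 mm wide; open, the fingers measure 114 mm over their backs; the gripper's body (76 mm by 85 mm) begins 54 mm behind the grasp point. The pads swing forward as they close: fully open they stand 13 mm farther back than shut.
Start: joints at [-1.121, 0.689, -0.195, 1.565, 0.157, 0.902, -0.215], TCP at [0.252, 0.572, 0.245] pointing down, gripper open.
Joint ranges: [-3.01, 3.01], [-0.46, 2.08], [-1.47, 1.51], [0.13, 2.56], [-1, 4.14], [0.04, 2.09], [-2.66, 2.66]. Speed limits (rad/s): [2.57, 2.57, 3.14, 3.14, 3.14, 3.14, 3.14].

### API

Orientations are given as a unit quaternion [x, y, z, w].
In Python, from station import robot, cams, ticket gives the robot as it stands.
- The arm moves only by the shell command python3 -m jog 'ROWS'. ROWS is text: rows parted by semicolons, each of 5 numbers parted by spaces: the opening, from 0 (shut) to 1 (fully open), then the shift along the tool's x, y, z in mm, then the turn about the tool's z in rad. A call has 1 to 12 rows; each row shifts and turns the commanded pose from where the row before left it, along the tool's axes as they then stand; what a row does not reach is not made up. A row lasts 1/8 s, in which the tool goes at most 62.5 mm and 10.7 degrees, less where a joint would pass 70% of its speed; a pose out of reach is approached as far as the arm can. A call is refused whole if a number of a shift passes 62.5 or a number of a turn 0.188, either way. A call with a gripper value outside its range is refused whole. The fingers move at their own pace and stop on an object; the grip force is fixed at half the most. Time passes only in rows, so rows that do not move let the fingers close. It gives the time, the measured TCP pose, the force, the opening and the grip force at its end, in the units of the state.
- robot.get_obs(): the state, without advancing time (a new reading comes with each control period).
- cams.get_image(name): name is "side" or "top"; returns the picture (400x640x3 uint8, red, green, blue); there is no depth.
- cams.camera_info(name): a dict with "fx", "fy", "cx", "cy" (pixels), "T" (4x4, takes a point from camera to world coordinates). Camera axes: x right, y down, z forward; pixel columns grow to the right and rows downward; lengths in m; the calibration is good to about 2 mm. A picture is of the moment at which its call begins. camera_info takes no time and is no camera call.
- ticket.close_job(): hands the job in; it is judged then, once.
Trained networks look in the newest picture that a camera, given by its name, has taken for a name from the list of things; names that differ only in an ending like _2 or _b are one class to them, and where a whole thing is asked for, a point or a joint stands for the part that bears it (a point fixed in the world has none). Each returns a list of dicts, best first, with "score" (0 to 1); they miss things now and then, are a little off and sometimes report something else, mostly with a low value. They report only what shows in the picture. A call takes as long as a camera call. They do not tell look-alikes from the thing itself.
- cams.spot_in(camera, label): "box" ([centre column, centre row, width, height] in pixels, round what is visible of it).
The state is a dict: "time_s": time; "joint_pos": joint angles; "qd": joint speeds; "joint_efforts": joint torques, N m; "position": TCP position; "tcp_rot": TCP orientation; "wrist_force": force on the tool from outside, world axes, zero at the start; "wrist_torque": the same for the moment, N m; "width": finger opening in m; "grasp_force": force on a finger pad.
Only numpy, scipy, OpenCV 4.12 (cv2) and the standard library are available. Lean on these libraries where they do the work, as an engineer would, in place of code of your own. Each camera call takes 0.05 s, during which the arm holds its last target. There are 200 camera calls.

### The job

Lay the rectangular mosaic panel flat on the bed of the bench press, mosaic side up, lengthwise and centred across the bed, with its end up close to the stop at the back of the bed, and let go of it; then press the sprung arm down by its crossbar until the catch holds it there with the pad clamping the panel. After that, turn the cure-time dial anticlockwise all the way back to its zero stop. Leave everything else on the table where it stands, and upright.

Things in the scene. Friction and masses are not known exactly. Their poses are not given: they have to be found in the camera images.
- press: Bench clamping press, fixed. Grey base plate 270 long (x -130 to +140) x 110 wide x 12 thick; origin on the table, midway across; x points from its front to its hinge, z up. Bare-metal bed 64 wide on it, x -120 to +30, top at z 20. A steel stop stands across the bed's back end: front face x +30, top z 34.
- press_hinge (a point): Middle of the arm's hinge axis (along the press's y), at x +90, z 75 on the press, between two cheeks (y +-16 to +-28, x 65 to 115, up to z 100). Its axes turn with the press only.
- press_catch: Sprung steel catch standing at the left side of the bed (press x 4 to 24, y 39 to 51), hook at z 82, top about z 101. It hooks over a side pin of the arm. Origin at its pivot, z 30. Leave it to work by itself.
- press_seat (a point): Where the centre of the panel's underside belongs: on the bed's top (z 20), midway across it, 40 mm in front of the press origin; with the panel there its far end touches the stop. Axes as the press.
- press_bar (a point): Centre of the arm's black round crossbar, 20 mm thick, 100 long along the press's y, 180 mm from the hinge axis. The arm is a steel bar 24 wide, 12 thick, from hinge to crossbar. Raised, the crossbar is at press x +13, z 238; pressed down at x -90, z 75. The pad hangs under the arm, 90 mm from the hinge.
- press_arm (a joint): Angle of the sprung arm (rad): 0 raised (65 degrees above level, a spring pushes it back there), 1.13 level, hard stop at 1.15. The catch snaps over the arm's side pin when the arm passes about 1.11 to 1.12 and then holds it near 1.10. Needs up to about 10 N at the crossbar.
- press_pad: Rubber-faced pad under the arm, 40 x 44 mm, origin at the middle of its face; slides up to 10 mm on its own spring; with the arm held it presses on the panel with a few newtons.
- panel: Rectangular wooden mosaic panel, 140 long (its x) x 56 wide (its y) x 16 thick, coloured chips on its upper face (+z); origin at the centre of its underside; about 0.16 kg. It starts flat on the table.
- timer: Cure-time dial box, fixed to the table: 110 x 110 x 50 mm, origin at the centre of its underside, white scale on top with the dial in the middle; the thick scale mark at its front (-x) is zero.
- cure_dial (a joint): Dial angle (rad): 0 at the zero stop, grows clockwise seen from above. Turn it back anticlockwise.
- cure_dial_grip (a point): On the dial's vertical axis at the height to grip (z 87). The dial is a black disc 60 mm across with an upright bar grip 57 long, 14 thick, 32 high (z 62 to 94) across its middle; the bar lies along this point's x axis (along the timer's x at zero) and has a white pointer mark at its -x end.
- flower: Bystander: bare wooden flower-shaped coaster, about 78 across, 14 thick; origin under its centre.
- coaster: Bystander: round wooden coaster with mosaic, 78 across, 12 thick; origin under its centre.
- tumbler: Bystander: steel drinking flask, 62 in diameter, 200 tall; origin under its centre.
- glue: Bystander: white glue bottle with blue cap, 52 in diameter, 160 tall; origin under its centre.
- paint_jar: Bystander: small paint jar, 50 in diameter, 70 tall; origin under its centre.
- file: Bystander: flat file with yellow handle, 200 long (x), 20 wide, 18 high; origin under its middle.
- nippers: Bystander: tile nippers with two red handles, 190 long (x), 80 wide, 17 high; origin under their middle.
Things that resemble listed ones, but are neither listed nor needed, are in the scene too. There is more than one size of the timer; the one meant has the size given above.

How it is judged:
By the outcome, as a careful person would: the job done as asked, in the order asked, and still so for the second after the job is handed in, with the robot touching nothing.
It also fails if it takes over 72 s, if anything falls off the work surface, if the arm or the gripper's body presses on something with over 40 N, if the wrist force passes 120 N, or if a joint passes its speed limit or range.

## Working session

There is one attempt and no reset: what is moved stays moved. The work goes in short steps, Python scripts to look and compute and a shell command to move; the robot and the scene stay as the last step left them, time stands still between calls to the robot, and variables do not carry over. Pictures are saved under pics/ and viewed, at most 10 in all, crops included, and the job is handed in when it is done.

```bash
mkdir -p pics
python3 - <<'E'
from station import robot,cams
import cv2,numpy as np
for n in("top","side"):
    im=cams.get_image(n); cv2.imwrite(f"pics/{n}0.png",im[:,:,::-1])
    i=cams.camera_info(n); print(n,i["fx"],i["cx"],i["cy"],np.round(i["T"],4).tolist())
    for l in("press","panel","timer","cure_dial","press_bar","press_catch"):
        print(l,[(np.round(d["box"]).tolist(),round(d["score"],2)) for d in cams.spot_in(n,l)][:4])
o=robot.get_obs();print(o["time_s"],o["position"],o["tcp_rot"],o["width"])
E
```

```text
top 415.9417424142904 320.1151223212298 199.90459691883453 [[0.017, -0.9943, 0.1051, 0.3937], [-0.9997, -0.0153, 0.0173, -0.0136], [-0.0156, -0.1053, -0.9943, 1.5985], [0.0, 0.0, 0.0, 1.0]]
press [([231.0, 198.0, 47.0, 67.0], 0.88)]
panel [([323.0, 190.0, 18.0, 33.0], 0.6), ([175.0, 242.0, 6.0, 51.0], 0.27)]
timer [([411.0, 259.0, 20.0, 26.0], 0.83), ([408.0, 215.0, 34.0, 35.0], 0.77)]
cure_dial [([411.0, 213.0, 12.0, 19.0], 0.71)]
press_bar [([225.0, 183.0, 32.0, 24.0], 0.66)]
press_catch []
side 509.9483395439725 313.6584817154635 204.76187082609303 [[0.7546, -0.3725, 0.5402, -0.4902], [-0.6557, -0.397, 0.6422, -1.1991], [-0.0248, -0.8388, -0.5438, 1.1663], [0.0, 0.0, 0.0, 1.0]]
press [([273.0, 182.0, 64.0, 72.0], 0.82)]
panel [([329.0, 227.0, 33.0, 22.0], 0.84)]
timer [([343.0, 301.0, 31.0, 30.0], 0.83), ([266.0, 214.0, 15.0, 40.0], 0.58)]
cure_dial [([373.0, 262.0, 22.0, 20.0], 0.62)]
press_bar [([274.0, 163.0, 22.0, 30.0], 0.78)]
press_catch [([266.0, 181.0, 7.0, 17.0], 0.62)]
0.7 [0.25244113 0.5717824  0.24534924] [2.06381255e-01 9.78471652e-01 6.56584645e-05 1.88725404e-05] 0.0853197370722271
```

View pics/top0.png

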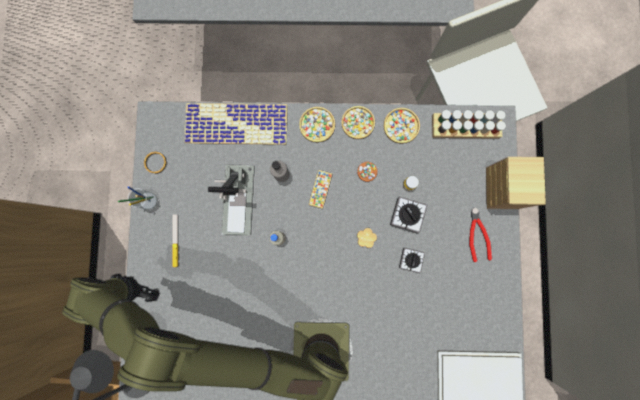

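View pics/side0.png

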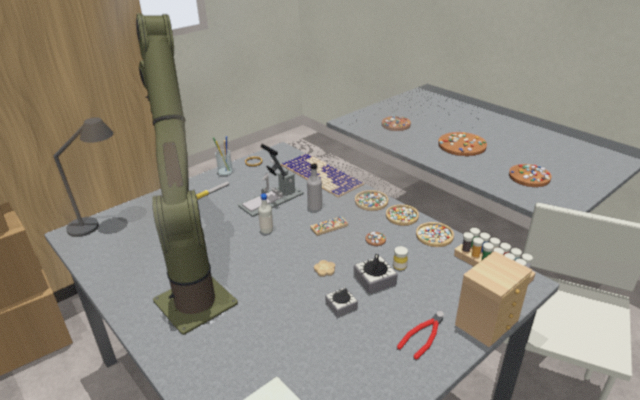

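The top view has two dial boxes, at (408,215) about 34 px across and at (411,260) about 23 px. At roughly 268 px/m, 110 mm comes to about 30 px, or more when rotated, so the larger one at (408,215) fits. The only rectangular panel is at (320,188) and the press is at (235,200). I'll confirm in an enlarged crop.

Run:
```python
import cv2,numpy as np
t=cv2.imread("pics/top0.png")
def c(x,y,w,h): return cv2.resize(t[y:y+h,x:x+w],None,fx=5,fy=5,interpolation=cv2.INTER_CUBIC)
cv2.imwrite("pics/crop1.png",np.hstack([c(205,155,60,90),c(297,155,45,90),c(383,190,54,90)]))
s=cv2.imread("pics/side0.png")
cv2.imwrite("pics/crop2.png",cv2.resize(s[135:255,230:390],None,fx=5,fy=5,interpolation=cv2.INTER_CUBIC))
```

```text
(no output)
```

View pics/crop1.png

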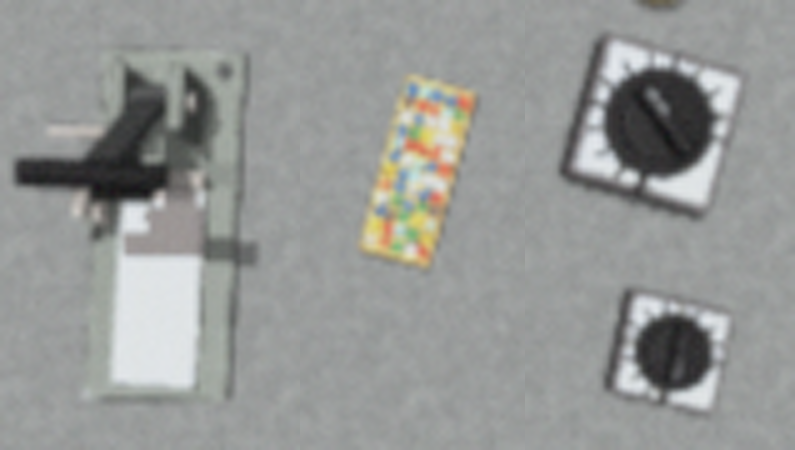

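View pics/crop2.png

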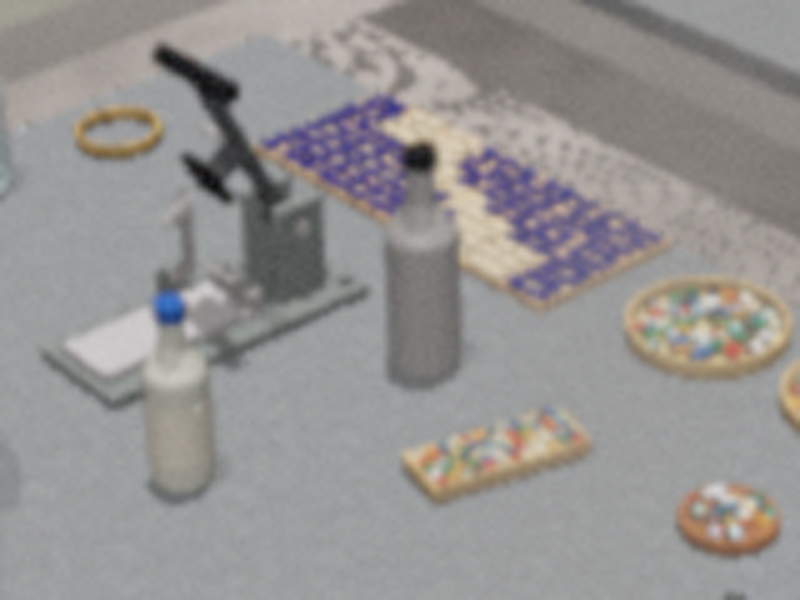

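Crops: the larger box (top px 409,215) has the 110 mm size and its thick zero mark faces front. The small one at (411,260) is the look-alike. The dial pointer points up-left, about 130° clockwise of zero. The panel lies mosaic up at (320,188), and the press front faces the robot. Next I'll fit poses.

```bash
cat > h.py <<'E'
import cv2,numpy as np
from station import cams,robot
from scipy.optimize import least_squares
I={n:cams.camera_info(n) for n in("top","side")}
def proj(n,P):
    i=I[n];P=np.atleast_2d(P);q=(P-i["T"][:3,3])@i["T"][:3,:3]
    return q[:,:2]/q[:,2:]*[i["fx"],i["fy"]]+[i["cx"],i["cy"]]
def unproj(n,uv,z):
    i=I[n];d=i["T"][:3,:3]@[(uv[0]-i["cx"])/i["fx"],(uv[1]-i["cy"])/i["fy"],1];o=i["T"][:3,3]
    return o+d*(z-o[2])/d[2]
def world(p,L):
    L=np.atleast_2d(L);c,s=np.cos(p[2]),np.sin(p[2])
    return np.c_[p[0]+c*L[:,0]-s*L[:,1],p[1]+s*L[:,0]+c*L[:,1],L[:,2]]
def fit(obs,p0):  # obs: (cam, local xyz, uv)
    f=lambda p:np.concatenate([proj(n,world(p,l))[0]-uv for n,l,uv in obs])
    r=least_squares(f,p0,loss="soft_l1");return r.x,f(r.x).reshape(-1,2)
def quad(n,mask):
    cs,_=cv2.findContours(mask,cv2.RETR_EXTERNAL,cv2.CHAIN_APPROX_NONE)
    return cv2.minAreaRect(max(cs,key=cv2.contourArea))
E
python3 - <<'E'
from h import *
t=cv2.imread("pics/top0.png");s=cv2.imread("pics/side0.png")
K=8
def up(im,x,y,w,h): return cv2.resize(im[y:y+h,x:x+w],None,fx=K,fy=K,interpolation=cv2.INTER_LINEAR)
def back(p,x,y): return (np.array(p)+.5)/K-.5+[x,y]
# panel top view
a=up(t,300,160,45,55).astype(int)
sat=a.max(2)-a.min(2); m=((sat>45)|(a.min(2)>185)).astype(np.uint8)*255
m=cv2.morphologyEx(m,cv2.MORPH_CLOSE,np.ones((25,25)))
r=quad("top",m); c=np.array([unproj("top",back(q,300,160),.016) for q in cv2.boxPoints(r)])
print("panel",c.mean(0),[np.linalg.norm(c[i]-c[i-1]) for i in range(2)])
e=[c[i]-c[i-1] for i in range(2)];e=max(e,key=np.linalg.norm);print(" yaw",np.arctan2(e[1],e[0]))
# panel side view check
a=up(s,305,210,50,30).astype(int);sat=a.max(2)-a.min(2)
p=None
# timer white scale top view
a=up(t,385,190,52,48); g=a.min(2)
m=(g>185).astype(np.uint8)*255; m=cv2.morphologyEx(m,cv2.MORPH_CLOSE,np.ones((25,25)))
cs,_=cv2.findContours(m,0,1);r=cv2.minAreaRect(max(cs,key=cv2.contourArea))
c=np.array([unproj("top",back(q,385,190),.05) for q in cv2.boxPoints(r)])
print("timer",c.mean(0),[np.linalg.norm(c[i]-c[i-1]) for i in range(2)],[np.arctan2(*(c[i]-c[i-1])[1::-1]) for i in range(2)])
# press
C=lambda x,y:(np.array([x,y])+.5)/5-.5+[205,155]
S=lambda x,y:(np.array([x,y])+.5)/5-.5+[230,135]
obs=[("top",(-.13,.055,.012),C(86,396)),("top",(-.13,-.055,.012),C(228,397)),("top",(.14,-.055,.012),C(246,53)),("top",(.14,.055,.012),C(112,50)),
("top",(-.12,.032,.02),C(110,385)),("top",(-.12,-.032,.02),C(195,388)),
("side",(-.13,.055,.012),S(42,351)),("side",(-.13,-.055,.012),S(112,396)),("side",(.14,-.055,.012),S(368,287)),("side",(-.12,.032,.02),S(64,347)),("side",(-.12,-.032,.02),S(112,378))]
for o in (obs,obs[:6],obs[6:]):
    p,res=fit(o,[.5,.35,0]);print("press",np.round(p,4),np.round(res,1).tolist())
for n in I:
    p,_=fit(obs,[.5,.35,0]);print(n,"bar",proj(n,world(p,[[.013,0,.238],[.013,.05,.238],[.013,-.05,.238]])).round(1).tolist())
# labels
for l in("flower","coaster","tumbler","glue","paint_jar","file","nippers"):
    d=cams.spot_in("top",l)[:2];print(l,[(np.round(x["box"]),np.round(unproj("top",x["box"][:2],0)[:2],3)) for x in d])
E
```

```text
panel [0.60403105 0.01475072 0.016     ] [np.float64(0.056681209430520865), np.float64(0.14099205439269127)]
 yaw -0.25046206406552796
timer [ 0.50163742 -0.34550696  0.05      ] [np.float64(0.04381307275926989), np.float64(0.09862505997596746)] [np.float64(1.3280495705774924), np.float64(-0.2604244070390574)]
press [ 0.5547  0.33   -0.0208] [[-0.2, -0.1], [0.1, 0.8], [0.4, -0.2], [-1.0, -0.5], [0.7, -0.4], [0.5, -0.3], [-0.7, -0.7], [0.0, 1.2], [0.6, -0.3], [-0.3, -0.2], [-1.3, -0.1]]
press [ 0.5541  0.3303 -0.0252] [[-0.4, -0.0], [-0.1, 1.0], [0.5, 0.0], [-0.9, -0.4], [0.5, -0.2], [0.3, -0.1]]
press [ 0.5554  0.3299 -0.0063] [[-0.4, -0.5], [0.6, 1.3], [0.6, -0.6], [0.0, -0.0], [-0.8, 0.0]]
top bar [[223.7, 189.4], [208.7, 188.8], [238.8, 189.9]]
side bar [[268.8, 149.7], [261.7, 145.6], [276.1, 153.9]]
flower [(array([369., 238.,  18.,  18.]), array([ 0.419, -0.175]))]
coaster [(array([366., 170.,  20.,  19.]), array([ 0.682, -0.162]))]
tumbler [(array([280., 170.,  19.,  24.]), array([0.677, 0.173]))]
glue [(array([278., 239.,  15.,  18.]), array([0.411, 0.172]))]
paint_jar []
file [(array([175., 242.,   7.,  55.]), array([0.391, 0.57 ]))]
nippers [(array([481., 233.,  20.,  54.]), array([ 0.445, -0.599]))]
```

```bash
cat >> h.py <<'E'
from scipy.spatial.transform import Rotation as Ro
def plan(xyz,yaw,o=None):
    """print turn, then tool-frame shift (mm) after that turn"""
    o=o or robot.get_obs();R=Ro.from_quat(o["tcp_rot"]);x=R.as_matrix()[:,0];y0=np.arctan2(x[1],x[0])
    dy=(yaw-y0+np.pi/2)%np.pi-np.pi/2
    Rn=Ro.from_euler("z",dy)*R
    print("turn",round(-dy,3),"shift mm",np.round(1e3*Rn.inv().apply(np.array(xyz)-o["position"]),1),"yaw now",round(y0,3),"j7",round(o["joint_pos"][6],2),"t",o["time_s"])
E
python3 -c "
from h import *
plan([.570,.0237,.245],-.2505)"
```

```text
turn -0.165 shift mm [-4.435e+02 -4.522e+02  3.000e-01] yaw now 2.726 j7 -0.22 t 1.05
```

```bash
python3 -m jog '1 0 0 0 -0.165; 1 -40 -41 0 0; 1 -40 -41 0 0; 1 -40 -41 0 0; 1 -40 -41 0 0; 1 -40 -41 0 0; 1 -40 -41 0 0; 1 -40 -41 0 0; 1 -40 -41 0 0; 1 -40 -41 0 0; 1 -40 -41 0 0; 1 -40 -41 0 0'; python3 -m jog '1 -3 -1 20 0;1 0 0 50 0;1 0 0 0 0;1 0 0 0 0'; python3 -c "
from h import *
plan([.570,.0237,.06],-.2505)"
```

```text
time_s: 2.55
position: [0.5677, 0.024, 0.2455]
tcp_rot: [0.125, 0.992, 0.0, 0.0]
wrist_force: [0.3, -0.0, -0.2]
width: 0.0854
grasp_force: 0.0
time_s: 3.05
position: [0.5702, 0.0244, 0.1765]
tcp_rot: [0.125, 0.992, 0.0, 0.001]
wrist_force: [-0.1, -0.2, -0.3]
width: 0.0851
grasp_force: 0.0
turn 0.0 shift mm [  0.2  -0.8 116.5] yaw now 2.891 j7 0.91 t 3.05
```

```bash
python3 -m jog '1 0 0 50 0;1 0 0 50 0;1 0 0 40 0;1 0 0 20 0;1 0 0 0 0;0.6 0 0 0 0;0.4 0 0 0 0;0 0 0 0 0;0 0 0 0 0;0 0 0 0 0;0 0 0 0 0;0 0 0 0 0'; python3 -m jog '0 0 0 -40 0;0 0 0 -50 0;0 0 0 -50 0;0 0 0 -50 0;0 0 0 -50 0;0 0 0 0 0;0 0 0 0 0'; python3 -c "
from h import *
plan([.44,.025,.255],-.0208)"
```

```text
time_s: 4.55
position: [0.5706, 0.0237, 0.0175]
tcp_rot: [0.126, 0.992, 0.0, 0.002]
wrist_force: [-1.0, -1.3, 7.8]
width: 0.0544
grasp_force: 62.9
time_s: 5.42
position: [0.5685, 0.0236, 0.2552]
tcp_rot: [0.125, 0.992, -0.0, -0.0]
wrist_force: [0.5, -0.3, -1.7]
width: 0.0541
grasp_force: 64.6
turn -0.23 shift mm [128.5  -1.2   0.3] yaw now 2.891 j7 0.95 t 5.425
```

```bash
python3 -m jog '0 45 0 0 -0.115;0 45 0 0 -0.115;0 43 0 0 0;0 0 0 0 0;0 0 0 0 0'; python3 -c "
from h import *
plan([.43,.3325,.2],-.0208)"
```

```text
time_s: 6.05
position: [0.4384, 0.042, 0.2547]
tcp_rot: [0.01, 1.0, 0.0, -0.0]
wrist_force: [0.7, 0.1, -1.5]
width: 0.0543
grasp_force: 64.6
turn -0.0 shift mm [ 14.5 290.3  54.7] yaw now 3.121 j7 1.02 t 6.05
```

```bash
python3 -m jog '0 5 50 0 0;0 5 50 0 0;0 4 50 0 0;0 0 50 0 0;0 0 50 0 0;0 0 40 0 0;0 0 0 40 0;0 0 0 50 0;0 0 0 50 0;0 0 0 40 0;0 0 0 0 0;0 0 0 0 0'
python3 - <<'E'
from h import *
plan([.4347,.3325,.06],-.0208)
t=cams.get_image("top")[:,:,::-1];s=cams.get_image("side")[:,:,::-1]
f=lambda a,x,y,w,h,k:cv2.resize(a[y:y+h,x:x+w],None,fx=k,fy=k,interpolation=cv2.INTER_CUBIC)
cv2.imwrite("pics/a_t.png",t);cv2.imwrite("pics/a_s.png",s)
cv2.imwrite("pics/a.png",np.hstack([f(t,200,155,65,100,6),f(s,230,140,65,100,6)]))
E
```

```text
time_s: 7.55
position: [0.4313, 0.3333, 0.076]
tcp_rot: [0.011, 1.0, 0.001, 0.001]
wrist_force: [-0.0, 0.2, -2.5]
width: 0.0539
grasp_force: 64.7
turn -0.0 shift mm [-3.4 -0.8 16. ] yaw now 3.121 j7 0.38 t 7.55
```

View pics/a.png

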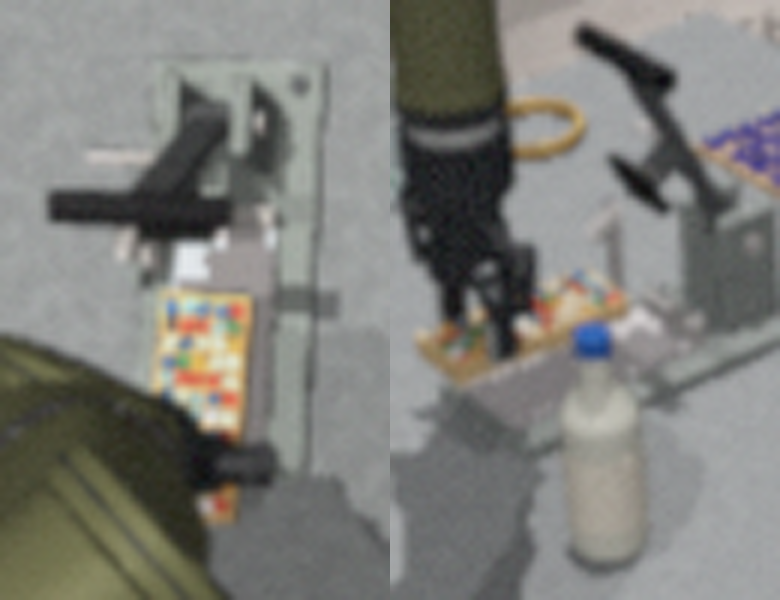

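Run:
```python
from h import *
C=lambda x,y:(np.array([x,y])+.5)/6-.5+[200,155]
z=.0745
for nm,q in(("FarL",(166,289)),("FarR",(253,293)),("NearR",(237,523))): print(nm,unproj("top",C(*q),z).round(4))
p=[.4313+.035,.3333-.0007,-.0208]
print(world(p,[[.07,.028,z],[.07,-.028,z],[-.07,-.028,z]]).round(4))
# press lateral/yaw: edges of base and bed by gradient along rows, original first image
im=cv2.imread("pics/top0.png").astype(int)
for y in range(210,232,4):
    print(y,im[y,220:256].min(1).tolist())
print([ (y,im[y,220:256].min(1).tolist()) for y in (170,175)])
P=[.5547,.33,-.0208]
print(proj("top",world(P,[[-.12,.032,.02],[-.12,-.032,.02],[-.05,.032,.02],[-.05,-.032,.02],[-.05,.055,.012],[-.05,-.055,.012],[.12,-.055,.012]])).round(1).tolist())
```

```text
FarL [0.5389 0.3559 0.0745]
FarR [0.5373 0.3021 0.0745]
NearR [0.3964 0.3066 0.0745]
[[0.5369 0.3591 0.0745]
 [0.5357 0.3032 0.0745]
 [0.3957 0.3061 0.0745]]
210 [156, 156, 151, 153, 158, 157, 155, 167, 198, 221, 222, 223, 223, 224, 223, 223, 224, 222, 223, 223, 224, 223, 224, 222, 204, 161, 159, 161, 162, 162, 161, 136, 119, 150, 152, 153]
214 [151, 152, 150, 156, 155, 158, 160, 175, 208, 223, 223, 224, 224, 223, 222, 223, 222, 222, 224, 223, 224, 224, 224, 221, 197, 146, 159, 159, 160, 159, 146, 115, 125, 153, 158, 158]
218 [157, 156, 158, 159, 158, 157, 164, 183, 215, 223, 226, 223, 224, 224, 222, 223, 223, 222, 222, 223, 223, 223, 223, 221, 191, 137, 154, 160, 160, 156, 135, 101, 128, 151, 153, 151]
222 [154, 153, 152, 160, 163, 161, 165, 191, 217, 224, 224, 223, 224, 223, 224, 223, 222, 223, 223, 223, 223, 225, 221, 217, 186, 152, 158, 158, 163, 165, 141, 118, 148, 151, 149, 149]
226 [155, 151, 150, 159, 161, 158, 166, 197, 222, 223, 224, 223, 223, 223, 223, 223, 224, 223, 224, 224, 224, 221, 222, 213, 181, 164, 163, 163, 163, 159, 140, 116, 147, 150, 149, 150]
230 [153, 155, 157, 160, 159, 161, 171, 199, 219, 222, 223, 221, 221, 222, 222, 222, 222, 222, 223, 221, 223, 223, 221, 201, 163, 162, 159, 160, 161, 157, 134, 128, 155, 154, 154, 153]
[(170, [153, 152, 152, 152, 146, 145, 157, 150, 154, 130, 68, 58, 72, 100, 127, 147, 159, 157, 156, 156, 154, 125, 66, 70, 100, 132, 150, 155, 143, 125, 119, 146, 157, 139, 119, 147]), (175, [155, 155, 153, 152, 146, 135, 147, 155, 150, 120, 71, 69, 61, 63, 61, 59, 58, 67, 111, 148, 149, 123, 130, 147, 79, 58, 72, 93, 133, 154, 159, 158, 146, 119, 130, 157])]
[[227.3, 231.2], [244.1, 231.9], [228.4, 212.9], [245.1, 213.5], [222.9, 212.8], [251.5, 213.9], [253.9, 170.1]]
```

```bash
python3 -m jog '0 0 2 15 0;0 0 0 15 0;0 0 0 0 0;0 0 0 0 0'
python3 - <<'E'
from h import *
plan([.4797,.3315,.036],-.0208)
t=cams.get_image("top");cv2.imwrite("pics/b_t.png",t[:,:,::-1])
a=t.astype(int)
def edges(im,y,thr,x0,x1,f):
    v=f(im[y,x0:x1]);k=np.arange(len(v));on=np.where(v>thr)[0]
    if len(on)<3:return None
    l,r=on[0],on[-1]
    return x0+l-(v[l]-thr)/(v[l]-v[l-1]),x0+r+(v[r]-thr)/(v[r]-v[r+1])
sat=lambda v:(v.max(1)-v.min(1)).astype(float)
for y in range(200,226,3):
    e=edges(a,y,40,215,255,sat)
    if e:
        w=[unproj("top",(q,y),.045) for q in e];print(y,np.round(e,1),"x",w[0][0].round(3),"y",w[0][1].round(4),w[1][1].round(4),"mid",((w[0]+w[1])/2)[1].round(4))
for y in (196,198,200,202):print(y,a[y,222:254].tolist()[::2] if 0 else sat(a[y,222:254]).astype(int).tolist())
im=cv2.imread("pics/top0.png").astype(int)
for y in range(208,232,3):
    e=edges(im,y,191,218,250,lambda v:v.min(1).astype(float)); w=[unproj("top",(q,y),.02) for q in e]
    print("bed",y,w[0][0].round(3),w[0][1].round(4),w[1][1].round(4),"mid",((w[0]+w[1])/2)[1].round(4))
for c in (234,238):print("front edge bed",im[224:242,c].min(1).tolist(), "far edge panel", a[192:212,c].tolist()[:0], sat(a[190:212,c]).astype(int).tolist())
E
```

```text
time_s: 8.15
position: [0.4302, 0.3343, 0.0451]
tcp_rot: [0.01, 1.0, -0.0, -0.0]
wrist_force: [0.9, 0.4, -1.5]
width: 0.054
grasp_force: 64.6
turn 0.0 shift mm [-49.6  -1.8   9.1] yaw now 3.121 j7 0.36 t 8.15
206 [236.  242.9] x 0.53 y 0.3295 0.3035 mid 0.3165
209 [227.7 242.8] x 0.518 y 0.3603 0.3034 mid 0.3319
212 [227.3 242.7] x 0.507 y 0.3614 0.3034 mid 0.3324
215 [231.2 242.6] x 0.496 y 0.3461 0.3032 mid 0.3246
218 [230.1 242.2] x 0.484 y 0.3499 0.3045 mid 0.3272
221 [232.8 241.8] x 0.473 y 0.3392 0.3056 mid 0.3224
224 [237.9 241.7] x 0.462 y 0.3199 0.3056 mid 0.3127
196 [7, 7, 8, 7, 4, 4, 4, 6, 9, 8, 8, 8, 5, 1, 2, 1, 5, 6, 6, 6, 7, 7, 3, 1, 5, 9, 9, 8, 8, 6, 4, 3]
198 [6, 6, 10, 6, 4, 3, 4, 7, 6, 7, 7, 6, 3, 6, 6, 8, 6, 7, 6, 6, 6, 6, 6, 2, 3, 8, 9, 7, 9, 6, 3, 4]
200 [3, 5, 4, 4, 3, 5, 5, 9, 5, 7, 7, 5, 3, 5, 8, 7, 7, 5, 7, 6, 6, 5, 5, 2, 5, 6, 6, 10, 8, 7, 2, 4]
202 [3, 4, 3, 3, 8, 5, 6, 3, 6, 4, 6, 6, 6, 7, 6, 7, 8, 5, 6, 7, 7, 5, 5, 5, 4, 6, 5, 7, 6, 6, 4, 2]
bed 208 0.524 0.3655 0.3024 mid 0.3339
bed 211 0.513 0.366 0.3027 mid 0.3344
bed 214 0.501 0.3664 0.3028 mid 0.3346
bed 217 0.49 0.3665 0.3027 mid 0.3346
bed 220 0.478 0.3665 0.3019 mid 0.3342
bed 223 0.467 0.3668 0.3034 mid 0.3351
bed 226 0.455 0.3672 0.3028 mid 0.335
bed 229 0.444 0.3672 0.3038 mid 0.3355
front edge bed [223, 222, 223, 223, 222, 223, 222, 209, 178, 159, 128, 134, 152, 155, 154, 150, 154, 152] far edge panel [] [2, 2, 0, 5, 1, 4, 5, 2, 3, 2, 3, 1, 6, 7, 22, 54, 28, 34, 10, 88, 117, 86]
front edge bed [225, 225, 224, 224, 224, 223, 223, 214, 182, 161, 134, 140, 154, 159, 153, 156, 158, 156] far edge panel [] [5, 3, 4, 5, 6, 4, 5, 5, 6, 7, 7, 9, 8, 7, 18, 57, 36, 31, 37, 16, 22, 19]
```

```bash
python3 -m jog '0 -15 1.7 4 0;0 -15 0 0 0;0 -14 0 0 0;0 0 0 0 0;0 0 0 0 0'; python3 -m jog '0 -2 0 0 0;0 0 0 0 0;0 0 0 0 0'; python3 -m jog '0 -2 0 0 0;0 0 0 0 0;0 0 0 0 0'; python3 -m jog '0 -2 0 0 0;0 0 0 0 0;0 0 0 0 0'
```

```text
time_s: 8.82
position: [0.4739, 0.3351, 0.0413]
tcp_rot: [0.01, 1.0, 0.0, -0.0]
wrist_force: [0.4, -0.3, -1.6]
width: 0.0545
grasp_force: 64.6
time_s: 9.2
position: [0.4761, 0.3352, 0.0413]
tcp_rot: [0.01, 1.0, -0.0, -0.0]
wrist_force: [0.2, 0.3, -1.5]
width: 0.054
grasp_force: 64.6
time_s: 9.57
position: [0.478, 0.3352, 0.0412]
tcp_rot: [0.01, 1.0, 0.0, -0.0]
wrist_force: [-1.7, 0.6, -2.2]
width: 0.0541
grasp_force: 64.7
time_s: 9.95
position: [0.4782, 0.335, 0.041]
tcp_rot: [0.01, 1.0, -0.001, -0.002]
wrist_force: [-6.2, 0.9, -0.1]
width: 0.054
grasp_force: 64.7
```

```bash
python3 -m jog '0 2.5 0 0 0;0 0 0 2 0;0 0 0 0 0;0 0 0 0 0'; python3 -m jog '0 0 0 2 0;0 0 0 0 0;0 0 0 0 0'
```

```text
time_s: 10.45
position: [0.478, 0.3351, 0.0393]
tcp_rot: [0.01, 1.0, 0.0, 0.0]
wrist_force: [-2.3, 0.3, -2.5]
width: 0.054
grasp_force: 64.7
time_s: 10.82
position: [0.478, 0.3351, 0.0375]
tcp_rot: [0.01, 1.0, 0.0, 0.0]
wrist_force: [-2.5, -0.8, 2.1]
width: 0.0542
grasp_force: 65.1
```

Touching the bed, with light contact at the stop. Release, rise and look.

```bash
python3 -m jog '0 0 0 0.5 0;0 0 0 0 0;0.4 0 0 0 0;0.75 0 0 0 0;0.8 0 0 0 0;0.8 0 0 0 0;0.8 0 0 -20 0;0.8 0 0 -40 0;0.8 0 0 -40 0;0.8 40 0 -40 0;0.8 50 0 -40 0;0.8 50 0 0 0'
python3 - <<'E'
from h import *
plan([.36,.3325,.26],-.0208)
t=cams.get_image("top")[:,:,::-1];s=cams.get_image("side")[:,:,::-1]
f=lambda a,x,y,w,h,k:cv2.resize(a[y:y+h,x:x+w],None,fx=k,fy=k,interpolation=cv2.INTER_CUBIC)
cv2.imwrite("pics/c_t.png",t);cv2.imwrite("pics/c_s.png",s)
cv2.imwrite("pics/c.png",np.hstack([f(t,200,155,65,100,6),f(s,230,140,65,100,6)]))
E
```

```text
time_s: 12.32
position: [0.3391, 0.3397, 0.2184]
tcp_rot: [0.011, 1.0, 0.003, 0.002]
wrist_force: [0.2, 0.7, -0.2]
width: 0.0684
grasp_force: 0.0
turn -0.001 shift mm [-21.2  -6.5 -41.5] yaw now 3.12 j7 0.32 t 12.325
```

View pics/c.png

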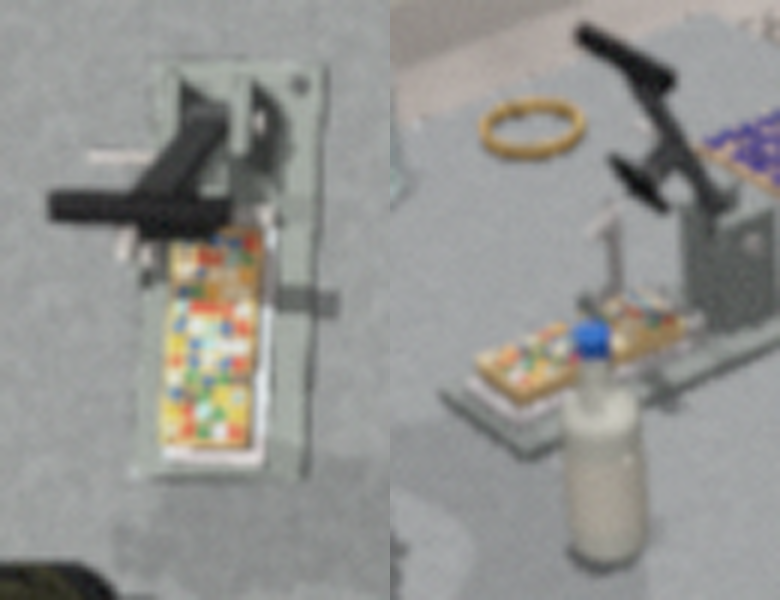

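Run:
```python
from h import *
a=cv2.imread("pics/c_t.png").astype(float)
for y in range(206,229,3):
    v=a[y,215:255];s=v.max(1)-v.min(1);on=np.where(s>40)[0];l,r=on[0],on[-1]
    L=215+l-(s[l]-40)/(s[l]-s[l-1]);R=215+r+(s[r]-40)/(s[r]-s[r+1])
    w=[unproj("top",(q,y),.036) for q in(L,R)];print(y,np.round([L,R],1),w[0][0].round(3),w[0][1].round(4),w[1][1].round(4),"mid",((w[0]+w[1])/2)[1].round(4))
s=a.max(2)-a.min(2);print(s[224:236,[230,234,238]].astype(int).T.tolist())
print([unproj("top",(234,y),.036)[0].round(4) for y in (228,229,230)],unproj("top",(234,231.8),.02)[0])
```

```text
206 [230.8 242.3] 0.53 0.3513 0.3074 mid 0.3294
209 [236.9 242.4] 0.519 0.3278 0.3067 mid 0.3173
212 [227.  242.3] 0.507 0.3649 0.3067 mid 0.3358
215 [226.7 241.9] 0.496 0.3654 0.3078 mid 0.3366
218 [230.1 237.8] 0.485 0.3522 0.3231 mid 0.3377
221 [226.5 241.4] 0.473 0.3652 0.309 mid 0.3371
224 [226.2 241.4] 0.462 0.3659 0.3083 mid 0.3371
227 [226.3 241.3] 0.451 0.3652 0.3086 mid 0.3369
[[108, 102, 113, 105, 84, 35, 8, 7, 4, 7, 5, 4], [25, 41, 45, 42, 68, 53, 11, 8, 4, 6, 5, 3], [97, 101, 102, 104, 98, 60, 14, 10, 6, 6, 5, 3]]
[np.float64(0.4476), np.float64(0.4438), np.float64(0.4401)] 0.4337194106648272
```

```bash
python3 -c "
from h import *
plan([.477,.3325,.0395],-.0208)"
```

```text
turn 0.007 shift mm [-143.9   -2.5  176.9] yaw now 3.128 j7 0.32 t 12.425
```

```bash
python3 -m jog '1 -50 0 20 0.007;1 -50 -1.5 30 0;1 -44 -1 40 0;1 0 0 40 0;1 0 0 30 0;1 0 0 0 0;1 0 0 0 0'; python3 -c "
from h import *
plan([.477,.3325,.0395],-.0208)"
```

```text
time_s: 13.3
position: [0.4837, 0.3322, 0.0567]
tcp_rot: [0.014, 1.0, 0.0, 0.001]
wrist_force: [0.7, -0.2, 0.4]
width: 0.0853
grasp_force: 0.0
turn -0.007 shift mm [ 6.7  0.1 17.2] yaw now 3.114 j7 0.44 t 13.3
```

```bash
python3 -m jog '1 6.5 0 10 -0.007;1 0 0 7 0;1 0 0 0 0;0.7 0 0 0 0;0.5 0 0 0 0;0.3 0 0 0 0;0 0 0 0 0;0 0 0 0 0;0 0 0 0 0'; python3 -m jog '0.7 0 0 0 0;0.75 0 0 0 0;0.8 0 0 0 0;0.8 0 0 -20 0;0.8 0 0 -40 0;0.8 0 0 -40 0;0.8 40 0 -40 0;0.8 50 0 -40 0;0.8 50 0 0 0';python3 - <<'E'
from h import *
im=cams.get_image("top")[:,:,::-1];cv2.imwrite("pics/d_t.png",im);cv2.imwrite("pics/d_s.png",cams.get_image("side")[:,:,::-1])
a=im.astype(float)
for y in range(212,229,3):
    v=a[y,215:255];s=v.max(1)-v.min(1);on=np.where(s>40)[0];l,r=on[0],on[-1]
    L=215+l-(s[l]-40)/(s[l]-s[l-1]);R=215+r+(s[r]-40)/(s[r]-s[r+1])
    w=[unproj("top",(q,y),.036) for q in(L,R)];print(y,np.round([L,R],1),w[0][0].round(3),w[0][1].round(4),w[1][1].round(4),"mid",((w[0]+w[1])/2)[1].round(4))
s=a.max(2)-a.min(2);print(s[224:236,[230,234,238]].astype(int).T.tolist())
plan([.46,.3325,.3],-.0208)
E
```

```text
time_s: 14.42
position: [0.4768, 0.3326, 0.0397]
tcp_rot: [0.01, 1.0, 0.001, 0.001]
wrist_force: [-0.1, -0.0, 5.8]
width: 0.054
grasp_force: 63.5
time_s: 15.55
position: [0.3375, 0.3365, 0.2204]
tcp_rot: [0.011, 1.0, 0.003, 0.002]
wrist_force: [-1.9, 0.5, -0.3]
width: 0.0684
grasp_force: 0.0
212 [227.4 242.3] 0.508 0.3632 0.3066 mid 0.3349
215 [227.2 242.6] 0.496 0.3633 0.3051 mid 0.3342
218 [230.6 242.2] 0.485 0.3503 0.3061 mid 0.3282
221 [231.4 242.3] 0.474 0.3466 0.3055 mid 0.3261
224 [226.9 242.3] 0.462 0.3632 0.3051 mid 0.3342
227 [227.2 242.1] 0.451 0.3617 0.3056 mid 0.3336
[[110, 95, 88, 90, 87, 44, 9, 7, 5, 7, 5, 2], [22, 39, 51, 53, 70, 56, 13, 8, 5, 6, 4, 2], [64, 51, 47, 58, 77, 54, 13, 7, 4, 6, 3, 3]]
turn 0.008 shift mm [-127.7    0.2  -81.6] yaw now 3.128 j7 0.32 t 15.65
```

```bash
python3 -m jog '0.8 0 0 -50 -0.174;0.8 0 0 -50 -0.174;0.8 0 0 0 -0.174;0.8 0 0 0 -0.174;0.8 0 0 0 -0.174;0.8 0 0 0 -0.174;0.8 0 0 0 -0.174;0.8 0 0 0 -0.174;0.8 0 0 0 -0.174;0.8 0 0 0 0'; python3 -c "
from h import *
p=[.554,.3333,-.019]
plan(world(p,[[.013,-.032,.32]])[0],-.019+np.pi/2)"
```

```text
time_s: 16.9
position: [0.3381, 0.3344, 0.3175]
tcp_rot: [-0.697, 0.717, 0.0, -0.0]
wrist_force: [0.7, -0.8, -0.3]
width: 0.0681
grasp_force: 0.0
turn -0.009 shift mm [  29.  -228.8   -2.7] yaw now -1.599 j7 1.71 t 16.9
```

```bash
python3 -m jog '0.8 5 -46 0 -0.009;0.8 6 -46 0 0;0.8 6 -46 0 0;0.8 6 -46 0 0;0.8 6 -45 0 0;0.8 0 0 0 0;0.8 0 0 0 0;0.8 0 0 0 0'
python3 - <<'E'
from h import *
p=[.554,.3333,-.019]
plan(world(p,[[.013,-.032,.232]])[0],-.019+np.pi/2)
t=cams.get_image("top")[:,:,::-1];s=cams.get_image("side")[:,:,::-1]
f=lambda a,x,y,w,h,k:cv2.resize(a[y:y+h,x:x+w],None,fx=k,fy=k,interpolation=cv2.INTER_CUBIC)
cv2.imwrite("pics/e.png",np.hstack([f(t,190,150,65,95,6),f(s,235,100,65,95,6)]))
E
```

```text
time_s: 17.9
position: [0.5649, 0.3024, 0.3182]
tcp_rot: [-0.702, 0.712, 0.0, -0.0]
wrist_force: [0.9, 0.0, -0.6]
width: 0.0686
grasp_force: 0.0
turn 0.004 shift mm [ 1.3 -1.6 86.2] yaw now -1.586 j7 2.09 t 17.9
```

View pics/e.png

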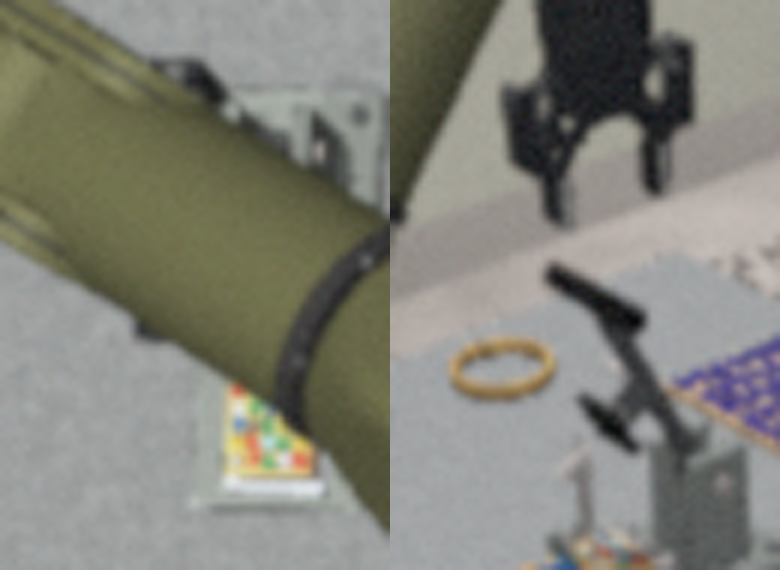

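The open fingers straddle the right half of the crossbar (side crop, about 600,290). Descend and grip it.

```bash
python3 -m jog '0.8 1 -1.5 40 0;0.8 0 0 30 0;0.8 0 0 16 0;0.8 0 0 0 0;0.5 0 0 0 0;0.3 0 0 0 0;0 0 0 0 0;0 0 0 0 0;0 0 0 0 0;0 0 0 0 0'
python3 - <<'E'
from h import *
o=robot.get_obs();print(o["position"],o["wrist_force"])
# arc increments (mm) in press -x (= tool +y) and down (=tool +z)
h=np.deg2rad(65);q=lambda a:np.array([90-180*np.cos(h-a),75+180*np.sin(h-a)])
A=np.linspace(0,1.14,20);Q=np.array([q(a) for a in A]);print(np.c_[A[1:],-np.diff(Q,axis=0)].round(1).tolist())
E
```

```text
time_s: 19.25
position: [0.5668, 0.3011, 0.2331]
tcp_rot: [-0.701, 0.713, 0.0, 0.0]
wrist_force: [-2.6, -1.5, 6.3]
width: 0.0182
grasp_force: 58.5
[0.56681466 0.30110264 0.23313186] [-2.60776832 -1.46366586  6.34216575]
[[0.1, 9.6, 4.9], [0.1, 9.3, 5.4], [0.2, 9.0, 6.0], [0.2, 8.6, 6.5], [0.3, 8.2, 7.0], [0.4, 7.8, 7.5], [0.4, 7.3, 7.9], [0.5, 6.8, 8.4], [0.5, 6.3, 8.8], [0.6, 5.8, 9.1], [0.7, 5.2, 9.5], [0.7, 4.6, 9.7], [0.8, 4.1, 10.0], [0.8, 3.4, 10.2], [0.9, 2.8, 10.4], [1.0, 2.2, 10.6], [1.0, 1.6, 10.7], [1.1, 0.9, 10.8], [1.1, 0.3, 10.8]]
```

```bash
python3 -m jog '0 0 9.6 4.9 0;0 0 9.3 5.4 0;0 0 9 6 0;0 0 8.6 6.5 0;0 0 8.2 7 0;0 0 0 0 0;0 0 0 0 0'; python3 -m jog '0 0 7.8 7.5 0;0 0 7.3 7.9 0;0 0 6.8 8.4 0;0 0 6.3 8.8 0;0 0 5.8 9.1 0;0 0 0 0 0;0 0 0 0 0'
```

```text
time_s: 20.12
position: [0.524, 0.3018, 0.2024]
tcp_rot: [-0.701, 0.713, -0.0, 0.001]
wrist_force: [4.5, 0.6, 0.7]
width: 0.0183
grasp_force: 62.3
time_s: 21.0
position: [0.4903, 0.3024, 0.1603]
tcp_rot: [-0.701, 0.713, -0.0, 0.001]
wrist_force: [7.9, 1.5, 0.5]
width: 0.0182
grasp_force: 65.2
```

```bash
python3 -m jog '0 0 5.2 9.5 0;0 0 4.6 9.7 0;0 0 4.1 10 0;0 0 3.4 10.2 0;0 0 2.8 10.4 0;0 0 0 0 0;0 0 0 0 0'; python3 -m jog '0 0 2.2 10.6 0;0 0 1.6 10.7 0;0 0 0.9 8 0;0 0 0 0 0;0 0 0 0 0'
```

```text
time_s: 21.88
position: [0.4701, 0.3027, 0.111]
tcp_rot: [-0.701, 0.713, -0.0, 0.001]
wrist_force: [6.4, 0.7, 3.6]
width: 0.018
grasp_force: 69.9
time_s: 22.5
position: [0.4648, 0.3029, 0.0821]
tcp_rot: [-0.701, 0.713, -0.0, 0.001]
wrist_force: [3.5, 1.4, 7.5]
width: 0.0183
grasp_force: 72.6
```

```bash
python3 -m jog '0 0 0.3 5 0;0 0 0 3 0;0 0 0 0 0'; python3 -m jog '0 0 0 3 0;0 0 0 0 0;0 0 0 0 0';python3 -m jog '0 0 0 2 0;0 0 0 0 0;0 0 0 0 0'
```

```text
time_s: 22.88
position: [0.464, 0.3028, 0.0735]
tcp_rot: [-0.701, 0.713, 0.0, 0.0]
wrist_force: [5.4, 1.5, 2.8]
width: 0.0182
grasp_force: 73.5
time_s: 23.25
position: [0.4638, 0.3028, 0.0707]
tcp_rot: [-0.701, 0.713, 0.0, 0.0]
wrist_force: [3.6, 1.2, 6.3]
width: 0.0184
grasp_force: 73.6
time_s: 23.62
position: [0.4638, 0.3028, 0.0688]
tcp_rot: [-0.701, 0.713, 0.0, 0.0]
wrist_force: [3.0, 0.0, 7.2]
width: 0.0183
grasp_force: 73.8
```

```bash
python3 -m jog '0 0 0 2 0;0 0 0 0 0;0 0 0 0 0';python3 -m jog '0 0 0 -6 0;0 0 0 -4 0;0 0 0 0 0;0 0 0 0 0'
```

```text
time_s: 24.0
position: [0.4637, 0.3028, 0.067]
tcp_rot: [-0.701, 0.713, 0.0, 0.0]
wrist_force: [2.3, 0.9, 8.7]
width: 0.0186
grasp_force: 73.9
time_s: 24.5
position: [0.4637, 0.3027, 0.0715]
tcp_rot: [-0.701, 0.713, 0.002, -0.001]
wrist_force: [11.6, 10.5, -41.3]
width: 0.0183
grasp_force: 69.2
```

The catch holds, as shown by the firm downward reaction. Relax, open and rise.

```bash
python3 -m jog '0 0 0 6 0;0 0 0 0 0;0 0 0 0 0;0.4 0 0 0 0;0.7 0 0 0 0;0.8 0 0 0 0;0.8 0 0 0 0;0.8 0 0 -30 0;0.8 0 0 -50 0;0.8 0 0 -50 0;0.8 0 0 -50 0;0.8 0 0 -20 0'
python3 - <<'E'
from h import *
t=cams.get_image("top")[:,:,::-1];s=cams.get_image("side")[:,:,::-1]
f=lambda a,x,y,w,h,k:cv2.resize(a[y:y+h,x:x+w],None,fx=k,fy=k,interpolation=cv2.INTER_CUBIC)
cv2.imwrite("pics/g.png",np.hstack([f(t,200,150,65,95,6),f(s,235,145,65,95,6)]))
# timer centre + dial angle from the first picture
im=cv2.imread("pics/top0.png");K=8
a=cv2.resize(im[190:240,383:437],None,fx=K,fy=K,interpolation=cv2.INTER_LINEAR);g=a.min(2)
back=lambda p:(np.array(p)+.5)/K-.5+[383,190]
m=(g>180).astype(np.uint8)*255;m=cv2.morphologyEx(m,cv2.MORPH_CLOSE,np.ones((9,9)))
cs,_=cv2.findContours(m,0,1);H=cv2.convexHull(np.vstack([c for c in cs if cv2.contourArea(c)>100]));r=cv2.minAreaRect(H)
c=np.array([unproj("top",back(q),.05) for q in cv2.boxPoints(r)]);e=c-np.roll(c,1,0)
print("timer",c.mean(0).round(4),np.linalg.norm(e,axis=1).round(4),np.arctan2(e[:,1],e[:,0]).round(3))
d=cv2.inRange(g,0,75)
cs,_=cv2.findContours(cv2.morphologyEx(d,cv2.MORPH_OPEN,np.ones((40,40))),0,1);k=max(cs,key=cv2.contourArea);(u,rad)=cv2.minEnclosingCircle(k)
print("disc",back(u).round(1),rad/K,unproj("top",back(u),.064).round(4))
for q in((640,85),(690,158)): print("bar end",unproj("top",(np.array(q)-[525,0]+.5)/5-.5+[383,190],.094).round(4))
cv2.imwrite("pics/dial.png",cv2.resize(a,None,fx=1.4,fy=1.4))
E
```

```text
time_s: 26.0
position: [0.4642, 0.3034, 0.2735]
tcp_rot: [-0.701, 0.713, -0.0, 0.002]
wrist_force: [0.9, 0.2, -1.2]
width: 0.0677
grasp_force: 0.0
timer [ 0.5095 -0.319   0.05  ] [0.0993 0.1    0.1    0.0998] [ 1.302 -0.282 -1.843  2.853]
disc [409.3 214.3] 10.399520874023438 [ 0.5076 -0.3165  0.064 ]
bar end [ 0.5331 -0.2973  0.094 ]
bar end [ 0.4808 -0.333   0.094 ]
```

View pics/g.png

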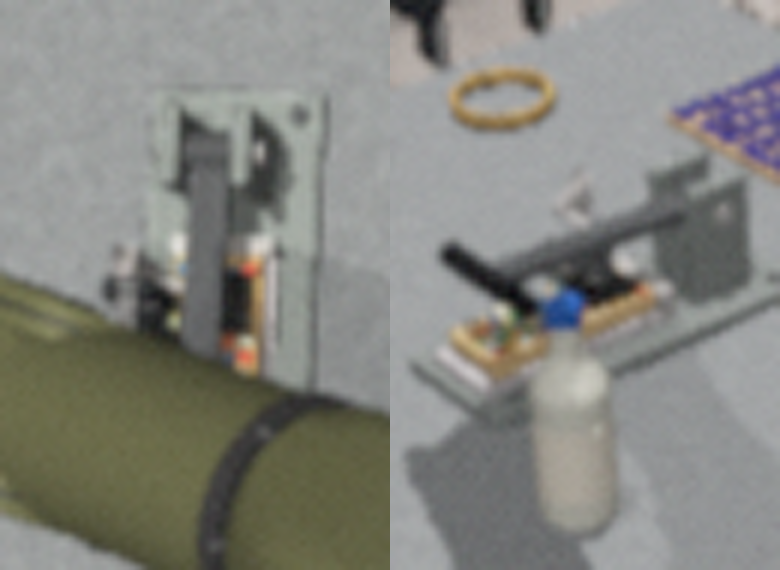

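View pics/dial.png

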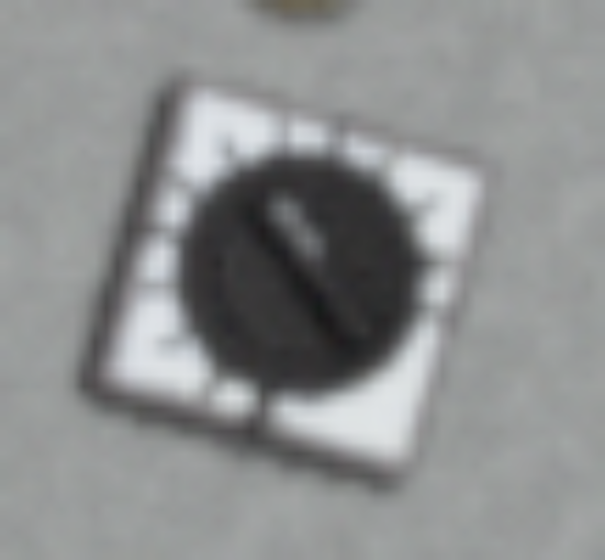

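The press is latched: the arm is level with the pad on the panel (side crop 600,270). The dial axis is at about (.5085,-.318), with the bar yaw at about .67, so it needs about 2.2 rad anticlockwise.

```bash
python3 -c "
from h import *
plan([.5085,-.318,.2735],-1.586+np.pi)"
```

```text
turn -0.002 shift mm [620.7 -53.5  -2.5] yaw now -1.588 j7 1.89 t 26.1
```

```bash
python3 -m jog '0.8 0 0 0 0.18;0.8 0 0 0 0.18;0.8 0 0 0 0.18;0.8 0 0 0 0.18;0.8 0 0 0 0.18;0.8 0 0 0 0.18;0.8 0 0 0 0.18;0.8 0 0 0 0.18;0.8 0 0 0 0.18;0.8 0 0 0 0.18;0.8 0 0 0 0.18;0.8 0 0 0 0';python3 -c "
from h import *
o=robot.get_obs();x=Ro.from_quat(o['tcp_rot']).as_matrix()[:,0]
plan([.5085,-.318,.2735],np.arctan2(x[1],x[0]))"
```

```text
time_s: 27.6
position: [0.4631, 0.3018, 0.269]
tcp_rot: [0.21, 0.978, -0.001, -0.0]
wrist_force: [-0.7, 0.5, -0.7]
width: 0.0681
grasp_force: 0.0
turn -0.0 shift mm [-296.2 -546.3   -3.1] yaw now 2.718 j7 0.28 t 27.6
```

```bash
python3 -m jog '0.8 -25 -46 0 0;0.8 -25 -46 0 0;0.8 -25 -46 0 0;0.8 -25 -46 0 0;0.8 -25 -46 0 0;0.8 -25 -46 0 0;0.8 -25 -46 0 0;0.8 -25 -46 0 0;0.8 -25 -46 0 0;0.8 -25 -46 0 0;0.8 -25 -46 0 0;0.8 -21 -40 0 0'; python3 -m jog '0.8 0 0 0 0.182;0.8 0 0 0 0.182;0.8 0 0 0 0.182;0.8 0 0 0 0.182;0.8 0 0 0 0.182;0.8 0 0 0 0.182;0.8 0 0 0 0.182;0.8 0 0 0 0.182;0.8 0 0 0 0.182;0.8 0 0 0 0.182;0.8 0 0 0 0.182;0.8 0 0 0 0'; python3 -c "
from h import *
plan([.5085,-.318,.084],.67)"
```

```text
time_s: 29.1
position: [0.5071, -0.3194, 0.2693]
tcp_rot: [0.21, 0.978, 0.0, -0.001]
wrist_force: [1.1, 0.5, -0.4]
width: 0.0682
grasp_force: 0.0
time_s: 30.6
position: [0.5074, -0.3168, 0.2693]
tcp_rot: [0.936, 0.352, -0.001, -0.001]
wrist_force: [0.7, -0.7, 0.3]
width: 0.0686
grasp_force: 0.0
turn 0.048 shift mm [  0.3   2.  185.3] yaw now 0.718 j7 -0.17 t 30.6
```

```bash
python3 -m jog '0.8 0 2 60 0.048;0.8 0 0 60 0;0.8 0 0 40 0;0.8 0 0 25 0;0.8 0 0 0 0;0.5 0 0 0 0;0.3 0 0 0 0;0 0 0 0 0;0 0 0 0 0;0 0 0 0 0;0 0 0 0 0'
```

```text
time_s: 31.98
position: [0.5106, -0.3197, 0.0867]
tcp_rot: [0.945, 0.327, 0.001, 0.002]
wrist_force: [0.7, 0.0, 6.4]
width: 0.0125
grasp_force: 59.7
```

```bash
python3 -m jog '0 0 0 0 -0.1;0 0 0 0 -0.15;0 0 0 0 -0.15;0 0 0 0 -0.15;0 0 0 0 -0.15;0 0 0 0 -0.15;0 0 0 0 -0.15;0 0 0 0 0;0 0 0 0 0'; python3 -c "
from h import *
o=robot.get_obs();print(o['wrist_torque'].round(2));plan([.5085,-.318,.084],2.87-np.pi)"
```

```text
time_s: 33.1
position: [0.5092, -0.3191, 0.0867]
tcp_rot: [0.673, 0.74, -0.0, 0.001]
wrist_force: [-1.4, -0.1, 9.7]
width: 0.0124
grasp_force: 60.3
[0.04 0.38 0.02]
turn -1.204 shift mm [1.  0.9 2.7] yaw now 1.666 j7 0.5 t 33.1
```

```bash
python3 -m jog '0 0 0 0 -0.15;0 0 0 0 -0.15;0 0 0 0 -0.15;0 0 0 0 -0.15;0 0 0 0 -0.15;0 0 0 0 -0.15;0 0 0 0 -0.15;0 0 0 0 0;0 0 0 0 0'; python3 -c "
from h import *
o=robot.get_obs();print(o['wrist_torque'].round(2));plan([.5085,-.318,.084],2.87-np.pi)"; python3 -m jog '0 0 0 0 -0.08;0 0 0 0 -0.08;0 0 0 0 0;0 0 0 0 0'; python3 -c "
from h import *
o=robot.get_obs();print(o['wrist_torque'].round(2));plan([.5085,-.318,.084],2.87-np.pi)"
```

```text
time_s: 34.22
position: [0.5079, -0.32, 0.0866]
tcp_rot: [0.212, 0.977, -0.001, -0.001]
wrist_force: [-3.8, -0.5, 11.4]
width: 0.0125
grasp_force: 60.6
[-0.13  0.81  0.08]
turn -0.155 shift mm [-0.   2.1  2.6] yaw now 2.715 j7 1.2 t 34.225
time_s: 34.72
position: [0.5078, -0.3203, 0.0866]
tcp_rot: [0.133, 0.991, -0.002, -0.001]
wrist_force: [-3.7, -0.9, 12.4]
width: 0.0125
grasp_force: 60.6
[-0.25  0.8   0.09]
turn 0.005 shift mm [-0.   2.4  2.6] yaw now 2.875 j7 1.31 t 34.725
```

```bash
for i in 1; do python3 -m jog '0 0 0 0 -0.05;0 0 0 0 0;0 0 0 0 0' >/dev/null; python3 -c "
from h import *
o=robot.get_obs();print(o['wrist_torque'].round(2));plan([.5085,-.318,.084],2.87-np.pi)"; done;  python3 -m jog '0 0 0 0 -0.05;0 0 0 0 0;0 0 0 0 0'>/dev/null; python3 -c "
from h import *
o=robot.get_obs();print(o['wrist_torque'].round(2));plan([.5085,-.318,.084],2.87-np.pi)"
```

```text
[-0.09  0.74 -1.27]
turn 0.05 shift mm [-0.   2.4  2.7] yaw now 2.92 j7 1.35 t 35.1
[ 0.03  0.75 -2.19]
turn 0.096 shift mm [-0.   2.4  2.7] yaw now 2.966 j7 1.38 t 35.475
```

The zero stop is reached, as the torque rises sharply. Ease off, release, rise and check.

```bash
python3 -m jog '0 0 0 0 0.06;0 0 0 0 0;0 0 0 0 0;0.4 0 0 0 0;0.8 0 0 0 0;0.8 0 0 0 0;0.8 0 0 -50 0;0.8 0 0 -50 0;0.8 0 0 -50 0;0.8 0 0 -40 0'; python3 -m jog '0.8 62 0 0 0;0.8 62 0 0 0;0.8 62 0 0 0;0.8 0 0 0 0;0.8 0 0 0 0'
python3 - <<'E'
from h import *
t=cams.get_image("top")[:,:,::-1];s=cams.get_image("side")[:,:,::-1]
f=lambda a,x,y,w,h,k:cv2.resize(a[y:y+h,x:x+w],None,fx=k,fy=k,interpolation=cv2.INTER_CUBIC)
A=np.hstack([f(t,383,185,60,60,5),f(t,205,155,80,60,5)]);B=cv2.resize(s[120:275,220:420],(700,300*155*700//200//155//300*1 if 0 else 290))
cv2.imwrite("pics/z.png",np.vstack([A,B]))
E
```

```text
time_s: 36.72
position: [0.5094, -0.3185, 0.2773]
tcp_rot: [0.112, 0.994, -0.0, 0.001]
wrist_force: [0.1, -0.1, -0.7]
width: 0.0682
grasp_force: 0.0
time_s: 37.35
position: [0.3287, -0.2773, 0.2756]
tcp_rot: [0.113, 0.994, -0.0, 0.001]
wrist_force: [0.3, 0.8, -0.1]
width: 0.0684
grasp_force: 0.0
```

View pics/z.png

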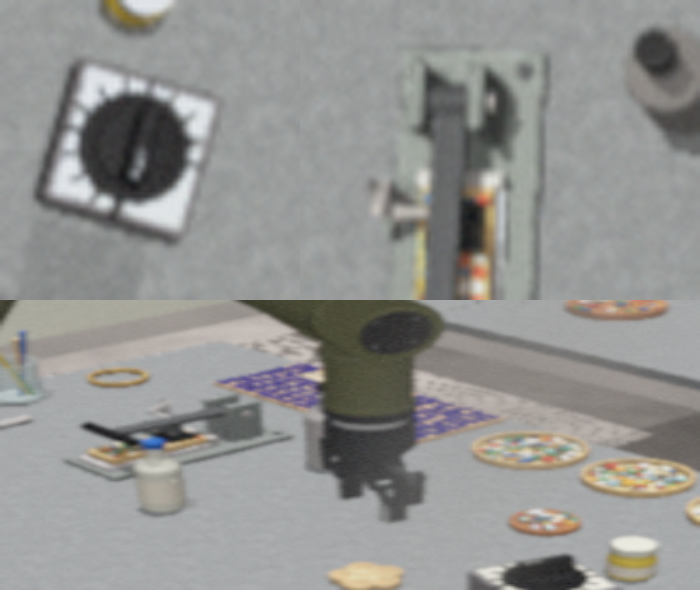

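```bash
python3 -c "
from station import ticket
print(ticket.close_job())"
```

```text
the job is handed in; nothing more can be done
None
```

The job is handed in at about 37 s: the panel lies mosaic side up, centred on the bed against the stop, the sprung arm is held down by the catch with its pad on the panel, and the dial is back at its zero stop.

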